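# Clear the chips and crack open the stuck brush box

## Robot

A 6-joint arm with a two-finger parallel gripper is mounted at the origin on the work surface. World frame = base frame: x ahead of the robot, y to its left, z up, the work surface at z = 0. Lengths are in mm, angles in rad, forces in N, time in s.
With the tool pointing down it reaches from about 350 to 950 mm from the base axis. Payload 17.4 kg.
Tool frame: the origin (TCP) lies midway between the tips of the shut fingers; the grasp point (between the pads) lies 19 mm behind it; z points along the fingers, y is the line along which they close (so a half turn about z gives the same grasp; the last joint's range is limited). The gripper opens to 93 mm and grips with 3 to 60 N. Pads are 15 mm wide; open, the fingers measure 128 mm over their backs; the gripper's body (75 mm by 188 mm) begins 65 mm behind the grasp point.
Start: joints at [-0.038, 0.116, 1.442, -0, 1.584, -0.038], TCP at [675.005, -0.009, 218.646] pointing down, gripper open.
Joint ranges: [-2.83, 2.83], [-0.83, 2.19], [0.07, 2.5], [-1.14, 4.28], [0.01, 3], [-2.97, 2.97]. Speed limits (rad/s): [1.89, 1.89, 2.22, 3.14, 3.14, 3.14].

## Interface

Orientations are given as a unit quaternion [x, y, z, w].
In Python, from bench import arm, snapshot, camera_params gives the robot as it stands.
- The arm moves only by the tool servo_tool, never from a script. Its argument "motion" is one flat list of numbers, 6 for each row, row after row: the shift along the tool's x, y, z as a fraction of full scale, then the turn, a rotation vector about the tool's x, y, z as a fraction of full scale. In form: [x, y, z, rx, ry, rz, x, y, z, rx, ry, rz, ...]. A call has 1 to 12 rows; each row is the pose to reach, as a shift and turn from the pose commanded when the call began, along the tool's axes at that moment; what a row does not reach only later rows make up. Full scale, the value 1, is 200 mm for a shift and 90 degrees for a turn. A row lasts 1/12 s, in which the tool goes at most 41.7 mm and 7.16 degrees, less where a joint would pass 70% of its speed; a pose out of reach is approached as far as the arm can. A call with a number of a shift or a turn outside -1 to 1 is refused whole. A call with a gripper value outside its range is refused whole. "fingers" is the closure, from -1 (fully open) to 1 (shut), set as the call begins (left out, the last holds). The fingers move at their own pace and stop on an object; "grip_force" is the grip in N (left out, the last holds). Time passes only in rows, so rows that repeat a pose let the fingers close. It gives the time, the measured TCP pose, the force, the opening and the grip force at its end, in the units of the state.
- arm.read_state(): the state, without advancing time (a new reading comes with each control period).
- snapshot(name): name is "scene" or "side" or "wrist"; returns (picture, depth): 384x512x3 uint8, red, green, blue; 384x512 float32, mm along the optical axis (not along the pixel's ray), 0 where there is no reading.
- camera_params(name): a dict with "K" (3x3 intrinsics, pixels), "eye" and "rotation" of the camera in the world. Camera axes: x right, y up, looking along -z (the intrinsics and any distortion apply to the point x, -y, -z); pixel columns grow to the right and rows downward; lengths in mm; the calibration is good to about 2 mm. A picture is of the moment at which its call begins: read the wrist's pose just before it. camera_params takes no time and is no camera call; for the wrist camera it gives the pose at the moment of the call.
- arm.hand_in(): hands the job in; it is judged then, once.
The state is a dict: "t": time; "qpos": joint angles; "joint_velocities": joint speeds; "tau": joint torques, N m; "tool_pos": TCP position; "ee_rot": TCP orientation; "wrist_force": force on the tool from outside, world axes, zero at the start; "torque": the same for the moment, N m; "opening": opening from 0.0 (shut) to 1.0 (fully open); "grip_force": force on a finger pad.
Only numpy, scipy, OpenCV 4.12 (cv2) and the standard library are available. Lean on these libraries where they do the work, as an engineer would, in place of code of your own. Each camera call takes 0.05 s, during which the arm holds its last target. There are 200 camera calls.

## Task

Take the wooden scraper block by its grip and wipe the three mortar chips off the lid of the white brush box onto the bench, touching the chips only with the block, then stand the block back upright on the bench. Only after that take the lid by its bar, pull until the stuck seal lets go without flinging the lid wide open, and finish while still holding the lid still and slightly ajar, with a gap of about 35 mm at its front edge. Leave the jar, the tape roll and the screwdriver where they are.

Things in the scene. Friction and masses are not known exactly. Their poses are not given: they have to be found in the camera images.
- brushbox: White plastic airtight brush box, fixed to the bench by a small screwed foot at its -y and +y sides. 200 mm along its x, 240 mm along its y; the shut lid's flat top is 90 mm above the bench and overhangs up to 4 mm. Origin: centre of the underside, on the bench. Its x axis points from the front (bar side, towards the robot) to the hinge at the rear; a low hinge block sits behind, below the lid.
- lid (a joint): Opening of the lid, rad: 0 shut, positive open (front edge rises), stop at 0.9. The front edge is 0.20 m from the hinge: a 35 mm gap is 0.175 rad. The tacky seal holds it shut until the pull at the bar passes its peak of 14 to 17 N, gives within 0.015 rad, and by 0.07 rad only the lid's weight is left (about 2 N at the bar). Let go, the lid falls shut and sticks.
- lid_bar (a point): Middle of the round steel handle bar on the lid's top near its front edge: 14 mm diameter, 116 mm long along the box's y, on two 12 mm posts 100 mm apart. With the lid shut it is at box x = -70 mm, y = 0, z = 124 mm: 34 mm above the lid top (27 mm free under the bar). It moves with the lid; its axes are the box's when shut.
- lid_hinge (a point): Middle of the hinge line, at the rear lower edge of the lid: box x = +100 mm, z = 78 mm. The lid turns about the box's y axis through this point; the bar is 170 mm in front of it and 46 mm above it.
- lid_middle (a point): Fixed point of the box amid the area where the chips lie, on the shut lid's top face (box x = +20 mm, y = 0, z = 90 mm). The chips' centres start within 35 mm of it along box x and 66 mm along box y. The lid's top face runs 124 mm to either side along box y and 80 mm to the rear edge.
- scraper: Plain wooden scraper block, 160 g, standing upright on the bench. Base 110 mm (its x) by 30 mm (its y), 22 mm high; on its middle an upright grip 50 mm (x) by 20 mm (y), up to 67 mm above the underside. Origin: centre of the underside. The long vertical sides of the base (facing its +y and -y) are the wiping faces.
- chip0: Loose grey mortar chip about 22 x 18 x 10 mm, 10 g, lying on the lid. Origin: centre of its underside.
- chip1: Loose grey mortar chip about 21 x 17 x 11 mm, 10 g, lying on the lid. Origin: centre of its underside.
- chip2: Loose grey mortar chip about 20 x 18 x 10 mm, 10 g, lying on the lid. Origin: centre of its underside.
- screw_jar: Bystander: closed glass jar, 64 mm diameter, 85 mm high, standing on the bench. Origin: centre of its underside.
- tape: Bystander: grey roll of tape lying flat, 100 mm diameter, 48 mm high. Origin: centre of its underside.
- screwdriver: Bystander: screwdriver lying on the bench, about 200 mm long, along its x axis with the handle to -x.
Not all that is in view belongs to the job. Of the things that look like the scraper, the smallest one is meant.

How it is judged (in metres and radians):
On the way, in this order (a step that is already met when the one before it is completed fails the run):
1. all three chips are wiped off the lid while it is still shut (height (world z) of each of chip0, chip1, chip2 below 0.05 m and value of joint lid below 0.04 rad), for 0.1 s.
2. the scraper block stands upright on the bench again, let go, with the lid still shut (height (world z) of scraper below 0.012 m and angle between scraper's own z axis and vertical below 0.2 rad and contact force between the fingers and scraper below 0.1 N and value of joint lid below 0.04 rad), for 0.2 s.
3. the lid has broken free of its seal, held by the fingers (value of joint lid above 0.1 rad and contact force between the fingers and brushbox above 0.5 N), for 0.1 s.
At the end, for the whole second after the job is handed in: The fingers hold the lid still, its front edge 20 to 55 mm open (0.10 to 0.275 rad), with nothing else carrying it; the three chips lie on the bench; the scraper block stands upright on the bench (all of step 3 and value of joint lid below 0.275 rad and velocity of joint lid between -0.06 and 0.06 rad/s and contact force between scraper and brushbox below 0.2 N and contact force between each of chip0, chip1, chip2 and brushbox below 0.5 N and height (world z) of each of chip0, chip1, chip2 below 0.05 m and height (world z) of scraper below 0.012 m and angle between scraper's own z axis and vertical below 0.2 rad); the arm keeps its last pose, push and grip.
It fails at once if a chip is touched by the fingers (contact force between the fingers and chip0 above 0.3 N or contact force between the fingers and chip1 above 0.3 N or contact force between the fingers and chip2 above 0.3 N).
It fails at once if the lid is opened with a chip still on it (value of joint lid above 0.06 rad and height (world z) of any of chip0, chip1, chip2 above 0.05 m).
It fails at once if the lid is flung open (front edge past about 90 mm) (value of joint lid above 0.45 rad).
It fails at once if a bystander is disturbed (moved over 30 mm) (distance of any of screw_jar, tape, screwdriver from where it was at the start of the episode above 0.03 m).
It also fails if it takes over 61 s, if anything falls off the work surface, if the arm or the gripper's body presses on something with over 40 N, if the wrist force passes 120 N, or if a joint passes its speed limit or range.

## Working session

There is one attempt and no reset: what is moved stays moved. The work goes in short steps, Python scripts to look and compute and a tool call to move; the robot and the scene stay as the last step left them, time stands still between calls to the robot, and variables do not carry over. Pictures are saved under pics/ and viewed, at most 10 in all, crops included, and the job is handed in when it is done.

Besides the shell and the picture viewer there is one more tool, called after "Request:" as a command line: name --argument value ..., lists and objects as JSON in quotes. servo_tool: Moves the arm, as the interface text tells. Shift numbers are shares of 200 mm and turn numbers shares of 90 degrees, none past 1 either way. Its arguments: {"type":"object","properties":{"motion":{"type":"array","items":{"type":"number","minimum":-1,"maximum":1}},"fingers":{"type":"number"},"grip_force":{"type":"number"}},"required":["motion"]}

```bash
mkdir -p pics; ls
cat > h.py <<'E'
import numpy as np,cv2
from bench import arm,snapshot,camera_params
def pts(name):
    c=camera_params(name); im,d=snapshot(name)
    K=np.array(c["K"]);R=np.array(c["rotation"]);e=np.array(c["eye"])
    v,u=np.mgrid[:384,:512]
    P=np.stack([(u-K[0,2])/K[0,0]*d,-(v-K[1,2])/K[1,1]*d,-d],-1)@R.T+e
    P[d==0]=np.nan
    return im,d,P
def save(n,im): cv2.imwrite(n,im[...,::-1])
E
python3 - <<'E'
from h import *
print(arm.read_state())
for n in("scene","side"):
    im,d,P=pts(n);save(f"pics/{n}0.png",im);np.savez(f"{n}0.npz",im=im,P=P)
    c=camera_params(n);print(n,c)
E
```

```text
pics
{'t': 0.0, 'qpos': array([-3.78256348e-02,  1.16480439e-01,  1.44229543e+00,  4.12558070e-05,
        1.58400304e+00, -3.78237360e-02]), 'joint_velocities': array([ 0.00165816, -0.0015601 , -0.00189403, -0.00031265, -0.00059711,
        0.00041605]), 'tau': array([-2.39607485e-03, -7.21266031e+01, -6.22611737e+01,  7.77577632e-02,
        2.38535833e-02, -2.17692599e-05]), 'tool_pos': array([ 6.74782478e+02, -5.52048593e-03,  2.17890194e+02]), 'ee_rot': array([ 7.07107144e-01,  7.07106169e-01, -3.88119631e-04, -4.48988927e-04]), 'wrist_force': array([ 1.24828   , -0.15931764,  0.22767602]), 'torque': array([-0.05613176, -0.03153033, -0.02336521]), 'grip_force': 0.0, 'opening': 1.0019252203223457}Traceback (most recent call last):
  File "<stdin>", line 4, in <module>
  File "h.py", line 7, in pts
    P=np.stack([(u-K[0,2])/K[0,0]*d,-(v-K[1,2])/K[1,1]*d,-d],-1)@R.T+e
      ~~~~~~~~~~~~~~~~~~~~~~~~~~~~~~~~~~~~~~~~~~~~~~~~~~~~~~~~~~^~~~
ValueError: matmul: Input operand 1 has a mismatch in its core dimension 0, with gufunc signature (n?,k),(k,m?)->(n?,m?) (size 4 is different from 3)
```

```bash
sed -i 's/R=np.array(c\["rotation"\])/R=Rotation.from_quat(c["rotation"]).as_matrix()/; 1a from scipy.spatial.transform import Rotation' h.py
python3 - <<'E'
from h import *
for n in("scene","side"):
    im,d,P=pts(n);save(f"pics/{n}0.png",im);np.savez(f"{n}0.npz",im=im,P=P)
    c=camera_params(n);print(n,c)
E
```

```text
scene {'K': array([[350.02249885,   0.        , 249.41125195],
       [  0.        , 350.02249885, 194.22363627],
       [  0.        ,   0.        ,   1.        ]]), 'eye': array([1208.80164466,  461.87616719,  798.07561341]), 'rotation': array([0.18648033, 0.37416383, 0.8011901 , 0.42815995])}
side {'K': array([[369.71832918,   0.        , 255.39915341],
       [  0.        , 369.71832918, 192.54079259],
       [  0.        ,   0.        ,   1.        ]]), 'eye': array([171.1963165 , 933.68753775, 954.81715428]), 'rotation': array([-0.08159237,  0.41476687,  0.88754057, -0.18325627])}
```

View pics/scene0.png

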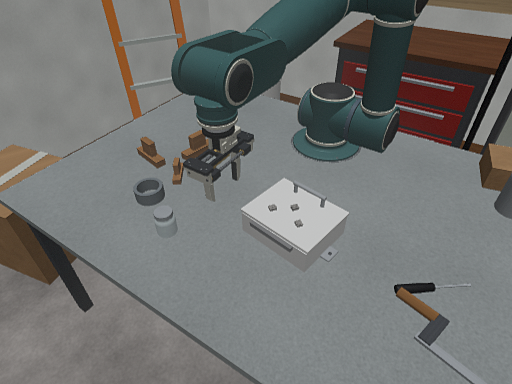

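View pics/side0.png

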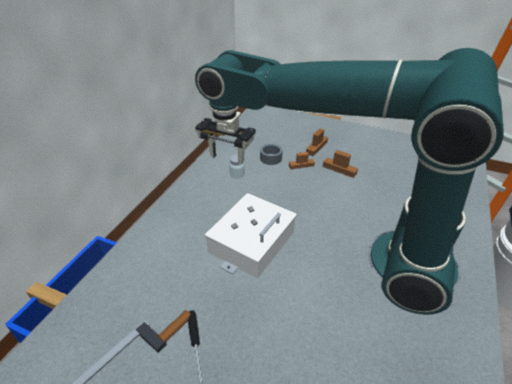

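Scene view: the box is at (295,220), its bar at (310,193), and the chips at (272,207), (294,207) and (298,223). There are three scraper-like blocks, at scene (150,150), (177,170) and (195,145), which are side (317,142), (302,160) and (341,163). The block at scene (177,170) / side (302,160) looks smallest. I'll measure all three and view a crop.

Run:
```python
from h import *
z=np.load("side0.npz");im=z['im'];P=z['P']
save("pics/crop.png",cv2.resize(im[120:190,250:370],None,fx=6,fy=6,interpolation=cv2.INTER_CUBIC))
for n in("side","scene"):
    z=np.load(n+"0.npz");im=z['im'];P=z['P'];hsv=cv2.cvtColor(im,cv2.COLOR_RGB2HSV)
    X,Y,Z=P[...,0],P[...,1],P[...,2]
    ws=(X>250)&(X<1000)&(abs(Y)<600)
    m=(ws&(Z>4)&(Z<150)&(hsv[...,1]>90)&(hsv[...,0]<25)).astype(np.uint8)
    k,l,s,c=cv2.connectedComponentsWithStats(m)
    print(n,"wood")
    for i in range(1,k):
        if s[i,4]<25: continue
        Q=P[l==i];zt=np.percentile(Q[:,2],97)
        lo=Q[(Q[:,2]>15)&(Q[:,2]<30)];hi=Q[Q[:,2]>zt-6]
        print(c[i].round(),s[i,4],"ztop",zt.round(1),"top",np.median(hi,0).round(1),"minrect lo",cv2.minAreaRect(Q[Q[:,2]>12][:,:2].astype(np.float32)), "hi",cv2.minAreaRect(hi[:,:2].astype(np.float32)))
    m=(ws&(Z>84)&(Z<96)&(hsv[...,1]<60)).astype(np.uint8)
    k,l,s,c=cv2.connectedComponentsWithStats(m);i=1+np.argmax(s[1:,4])
    Q=P[l==i];print("lid",c[i],np.median(Q[:,2]),cv2.minAreaRect(Q[:,:2].astype(np.float32)))
    r=cv2.convexHull(np.argwhere(l==i)[:,::-1].astype(np.int32));M=np.zeros_like(m);cv2.fillConvexPoly(M,r,1)
    g=((M>0)&(im.max(2)<150)).astype(np.uint8)
    k,l,s,c=cv2.connectedComponentsWithStats(g)
    for i in range(1,k):
        if s[i,4]>8: print("dark",c[i].round(1),s[i,4],np.nanmedian(P[l==i],0).round(1))
    b=M>0;b=cv2.dilate(M,np.ones((25,25)))>0
    Q=P[b&(Z>118)&(Z<136)];print("bar",Q.mean(0),Q[:,2].max(),cv2.minAreaRect(Q[:,:2].astype(np.float32)))
    lowsat=ws&(Z>20)&(Z<100)&(hsv[...,1]<90)
    k,l,s,c=cv2.connectedComponentsWithStats(lowsat.astype(np.uint8))
    for i in range(1,k):
        if s[i,4]>40: print("obj",c[i].round(),s[i,4],np.nanmean(P[l==i],0).round(),np.nanmin(P[l==i],0).round(),np.nanmax(P[l==i],0).round())
```

```text
side wood
[310. 151.] 501 ztop 88.7 top [ 476.2 -526.4   87.7] minrect lo ((474.845947265625, -454.686279296875), (285.8662109375, 80.49811553955078), 75.50813293457031) hi ((476.73638916015625, -527.4978637695312), (65.31554412841797, 25.31568145751953), 80.16466522216797)
[341. 163.] 455 ztop 89.3 top [ 337.6 -396.8   87.6] minrect lo ((338.6607971191406, -398.3150329589844), (43.67124557495117, 144.4716033935547), 81.03810119628906) hi ((338.7850036621094, -400.3358154296875), (27.614727020263672, 61.287315368652344), 79.21153259277344)
[174. 326.] 329 ztop 31.8 top [583.2 521.4  28.5] minrect lo ((580.43994140625, 517.4429931640625), (104.10464477539062, 25.001869201660156), 73.89667510986328) hi ((582.4632568359375, 519.2428588867188), (99.5191879272461, 20.551517486572266), 74.50264739990234)
lid [250.42773438 226.59375   ] 89.43751627807092 ((519.2073974609375, 133.37486267089844), (251.5796661376953, 206.0577850341797), 80.51411437988281)
dark [250.2 209.2] 16 [547.3  81.2  98.4]
dark [277.2 219.8] 14 [440.3 100.8 109.8]
dark [253.5 222. ] 22 [512.3 135.  100.3]
dark [234.2 2
[... 1815 characters left out ...]
0.57439422607422)
dark [309.3 193.9] 122 [461.1 151.7 120. ]
dark [272.  207.5] 43 [556.4  78.1  98.5]
dark [294.3 207. ] 44 [518.9 132.1  99.1]
dark [294.2 233. ] 166 [617.6 196.4  84.5]
dark [298.2 223.3] 45 [571.2 173.3  98.5]
bar [457.95272741 148.26439209 126.61838812] 132.05197771709265 ((455.74969482421875, 145.74481201171875), (116.30008697509766, 13.956501960754395), 81.52691650390625)
obj [148. 189.] 477 [ 651. -359.   38.] [ 597. -411.   20.] [ 698. -311.   50.]
obj [294. 221.] 5405 [551. 148.  80.] [402.  -5.  20.] [646. 272. 100.]
obj [164. 220.] 522 [ 744. -183.   63.] [ 707. -224.   20.] [ 768. -161.   88.]
obj [416. 286.] 220 [538. 503.  23.] [503. 461.  20.] [573. 544.  28.]
```

View pics/crop.png

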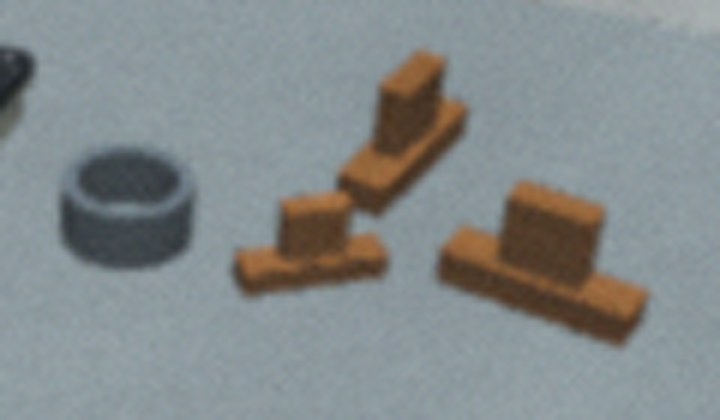

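The crop shows three T-shaped blocks. The lower-left one (side (302,160)) is clearly the smallest. It measures 67 mm high with a 110×29 base, as described, while the others are 88 mm high and about 140 mm long. So it is the scraper, at about (505,-363), with its long axis at about 39°. I'll move above it and refine with the wrist camera.

Request:
servo_tool --motion '[-1,-0.425,0,0,0,0,-1,-0.425,0,0,0,0,-1,-0.425,0,0,0,0,-1,-0.425,0,0,0,0,-1,-0.425,0,0,0,0,-1,-0.425,0,0,0,0]' --fingers -1

```text
t: 0.65
tool_pos: [587.8, -204.4, 218.6]
ee_rot: [0.708, 0.706, -0.001, 0.0]
wrist_force: [0.8, 0.7, 0.2]
opening: 1.002
grip_force: 0.0
```

Request:
servo_tool --motion '[-0.815,-0.425,0,0,0,-0.433,-0.815,-0.425,0,0,0,-0.433,-0.815,-0.425,0,0,0,-0.433,-0.815,-0.425,0,0,0,-0.433,-0.815,-0.425,0,0,0,-0.433,-0.815,-0.425,0,0,0,-0.433,-0.815,-0.425,0,0,0,-0.433,-0.815,-0.425,0,0,0,-0.433]'

```text
t: 1.32
tool_pos: [505.1, -362.8, 218.4]
ee_rot: [0.432, 0.902, 0.0, -0.0]
wrist_force: [-0.3, 0.5, 0.2]
opening: 1.0
grip_force: 0.0
```

```bash
cat > w.py <<'E'
from h import *
s=arm.read_state();print(s['t'],s['tool_pos'],Rotation.from_quat(s['ee_rot']).as_matrix().round(3).tolist())
im,d,P=pts("wrist");np.savez("wrist.npz",im=im,P=P)
print(camera_params("wrist")["eye"])
hsv=cv2.cvtColor(im,cv2.COLOR_RGB2HSV);Z=P[...,2]
m=((Z>4)&(Z<120)&(hsv[...,1]>90)&(hsv[...,0]<25)).astype(np.uint8)
k,l,st,c=cv2.connectedComponentsWithStats(m)
for i in range(1,k):
    if st[i,4]<100: continue
    Q=P[l==i]
    for a,b in((12,30),(60,95)):
        q=Q[(Q[:,2]>a)&(Q[:,2]<b)]
        if len(q)>9: print(c[i].round(),len(q),np.median(q[:,2]).round(1),cv2.minAreaRect(q[:,:2].astype(np.float32)))
E
python3 w.py; python3 -c "
from h import *
save('pics/w1.png',np.load('wrist.npz')['im'])"
```

```text
1.3167 [ 505.0913149  -362.80267822  218.43140609] [[-0.626, 0.779, -0.0], [0.779, 0.626, 0.0], [0.0, 0.0, -1.0]]
[ 455.1069991  -299.9816252   383.23485003]
[123. 109.] 2756 27.5 ((341.92919921875, -402.5882873535156), (40.12705993652344, 146.27403259277344), 79.402587890625)
[123. 109.] 2365 87.0 ((342.6065979003906, -402.44647216796875), (26.19927215576172, 65.94215393066406), 79.14264678955078)
[253. 170.] 1256 20.6 ((502.8217468261719, -365.4689025878906), (108.63215637207031, 29.419971466064453), 36.79941177368164)
[253. 170.] 735 65.4 ((502.72125244140625, -365.773681640625), (49.52557373046875, 19.437999725341797), 37.227691650390625)
[194. 232.] 873 27.5 ((490.59735107421875, -487.56427001953125), (54.5414924621582, 39.083675384521484), 78.34614562988281)
[194. 232.] 72 81.6 ((497.3543701171875, -507.3388977050781), (4.20049524307251, 12.817506790161133), 11.425055503845215)
```

View pics/w1.png

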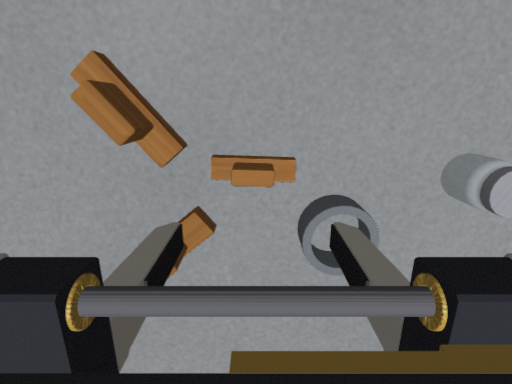

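The wrist view shows the scraper at (253,170), centred at about (502.8,-365.6) with its long axis at 37°. The fingers will come down along its long axis, clear of the tape and the other blocks.

Request:
servo_tool --motion '[-0.004,-0.018,0.2,0,0,0.02,-0.004,-0.018,0.4,0,0,0.02,-0.004,-0.018,0.6,0,0,0.02,-0.004,-0.018,0.8,0,0,0.02,-0.004,-0.018,0.9,0,0,0.02,-0.004,-0.018,0.942,0,0,0.02,-0.004,-0.018,0.942,0,0,0.02,-0.004,-0.018,0.942,0,0,0.02]' --fingers -1

```text
t: 2.03
tool_pos: [503.5, -365.8, 31.6]
ee_rot: [0.445, 0.896, -0.0, 0.001]
wrist_force: [0.3, -0.5, 1.4]
opening: 1.001
grip_force: 0.0
```

Request:
servo_tool --motion '[0,0,0,0,0,0,0,0,0,0,0,0,0,0,0,0,0,0,0,0,0,0,0,0,0,0,0,0,0,0,0,0,0,0,0,0,0,0,0,0,0,0,0,0,0,0,0,0,0,0,0,0,0,0,0,0,0,0,0,0]' --fingers 1 --grip_force 30

```text
t: 2.87
tool_pos: [502.7, -365.9, 30.3]
ee_rot: [0.445, 0.896, -0.0, -0.0]
wrist_force: [-0.9, 0.4, 2.5]
opening: 0.536
grip_force: 30.0
```

Request:
servo_tool --motion '[0,0,-0.1,0,0,0,0,0,-0.3,0,0,0,0,0,-0.5,0,0,0.08,0,0,-0.7,0,0,0.16,0,0,-0.85,0,0,0.24,0,0,-0.95,0,0,0.32,0,0,-0.95,0,0,0.4,0,0,-0.95,0,0,0.47,0,0,-0.95,0,0,0.518,0,0,-0.95,0,0,0.518]'

```text
t: 3.7
tool_pos: [502.7, -365.8, 220.0]
ee_rot: [0.764, 0.645, -0.0, -0.0]
wrist_force: [-0.2, -0.2, -2.2]
opening: 0.536
grip_force: 30.0
```

Request:
servo_tool --motion '[0.1,-0.012,0,0,0,0,0.25,-0.03,0,0,0,0,0.4,-0.048,0,0,0,0,0.55,-0.066,0,0,0,0,0.7,-0.084,0,0,0,0,0.85,-0.102,0,0,0,0,0.95,-0.12,0,0,0,0,1,-0.12,0,0,0,0]'

```text
t: 4.37
tool_pos: [511.7, -162.5, 220.3]
ee_rot: [0.761, 0.648, 0.0, -0.0]
wrist_force: [0.6, -0.0, -1.3]
opening: 0.536
grip_force: 30.0
```

Request:
servo_tool --motion '[0.1,-0.012,0,0,0,0,0.25,-0.03,0,0,0,0,0.4,-0.048,0,0,0,0,0.55,-0.066,0,0,0,0,0.7,-0.084,0,0,0,0,0.85,-0.102,0,0,0,0,0.9,-0.12,0,0,0,0,0.9,-0.12,0,0,0,0]'

```text
t: 5.03
tool_pos: [517.7, 18.5, 220.1]
ee_rot: [0.762, 0.648, -0.0, -0.0]
wrist_force: [0.1, 0.6, -2.1]
opening: 0.533
grip_force: 30.0
```

```bash
cat > v.py <<'E'
from h import *
s=arm.read_state();T=s['tool_pos'];print(s['t'],T,s['ee_rot'].round(4))
a=np.deg2rad(-9.5);O=np.array([521,133])
R=np.array([[np.cos(a),-np.sin(a)],[np.sin(a),np.cos(a)]])
print("tcp in box",(T[:2]-O)@R)
for n in("wrist","scene","side"):
    im,d,P=pts(n);save(f"pics/v_{n}.png",im);Z=P[...,2];hsv=cv2.cvtColor(im,cv2.COLOR_RGB2HSV)
    B=(P[...,:2]-O)@R
    m=((Z>84)&(Z<95)&(hsv[...,1]<40)&(im.min(2)>120)&(abs(B[...,0])<130)&(abs(B[...,1])<150)).astype(np.uint8)
    if m.sum()>500: print(n,"lid",np.median(Z[m>0]),cv2.minAreaRect(P[m>0][:,:2].astype(np.float32)))
    g=((Z>93)&(Z<107)&(im.max(2)<160)&(hsv[...,1]<60)&(abs(B[...,0])<95)&(abs(B[...,1])<120)).astype(np.uint8)
    k,l,st,c=cv2.connectedComponentsWithStats(g)
    for i in range(1,k):
        if st[i,4]>12: print(" dark",c[i].round(),st[i,4],np.nanmedian(P[l==i],0).round(1),"box",np.median(B[l==i],0).round(1))
    m=((Z>120)&(hsv[...,1]>90)&(hsv[...,0]<25)&(abs(B[...,0])<130)&(abs(B[...,1])<300))
    if m.sum()>30: q=P[m];print(" block",np.nanpercentile(q[:,2],[2,98]),cv2.minAreaRect(q[:,:2].astype(np.float32)))
    q=P[(Z>119)&(Z<136)&(hsv[...,1]<60)&(abs(B[...,0]+70)<15)&(abs(B[...,1])<75)]
    if len(q)>30: print(" bar",q.mean(0),q[:,2].max(),cv2.minAreaRect(q[:,:2].astype(np.float32)))
E
python3 v.py
```

```text
5.0333 [517.71397458  18.47282202 220.06792334] [ 7.616e-01  6.481e-01 -1.000e-04 -2.000e-04]
tcp in box [  15.66147698 -113.49885725]
wrist lid 88.67105847699611 ((516.3314819335938, 99.54153442382812), (180.291015625, 204.2853240966797), 80.63794708251953)
 dark [166.   7.] 77 [466.  189.5  99. ] box [-63.6  46.6]
 dark [284.  12.] 500 [567.  169.9  99. ] box [39.5 43.9]
 dark [235.  70.] 453 [515.7 130.  100. ] box [-4.6 -3.8]
 dark [281. 123.] 420 [551.4  76.2  99. ] box [ 39.2 -51.1]
 dark [175. 120.] 48 [450.8  95.3 100.2] box [-63.1 -48.7]
 block [195.47790742 334.70277636] ((519.1743774414062, 29.673675537109375), (49.47684097290039, 109.6213150024414), 80.94086456298828)
 bar [454.57118366 140.40461285 127.87628333] 132.27649673800025 ((453.1557312011719, 137.7271728515625), (102.38475036621094, 13.832561492919922), 80.51775360107422)
scene lid 88.94795426577258 ((523.3411254882812, 133.72076416015625), (249.55006408691406, 205.1825714111328), 80.55180358886719)
 dark [322. 205.] 13 [467.  196.7  99.9] box [-63.5  54. ]
 dark [272. 207.] 40 [554.5  77.   98.3] box [ 42.7 -49
[... 309 characters left out ...]
2439629 ((455.68341064453125, 145.3125), (115.2480697631836, 13.8811674118042), 81.00505065917969)
side lid 89.39918745914775 ((519.4451904296875, 132.84371948242188), (253.2722625732422, 206.2275390625), 80.02338409423828)
 dark [250. 209.] 21 [548.7  79.6  98.9] box [ 35.8 -48.3]
 dark [254. 222.] 22 [512.2 134.8 100.2] box [-9.3  1. ]
 dark [234. 226.] 24 [563.6 175.4  98.7] box [34.2 49. ]
 block [194.46723792 335.26509731] ((515.8060913085938, 31.77963638305664), (55.563087463378906, 107.88268280029297), 87.79659271240234)
 bar [450.48093057 148.75539519 127.96798435] 133.3518367665922 ((451.2769775390625, 143.79779052734375), (117.67970275878906, 14.493714332580566), 80.06194305419922)
```

Request:
servo_tool --motion '[0,0.015,0.15,0,0,0,0,0.015,0.3,0,0,0,0,0.015,0.4,0,0,0,0,0.015,0.46,0,0,0,0,0.015,0.487,0,0,0,0,0.015,0.487,0,0,0,0,0.015,0.487,0,0,0]'

```text
t: 5.77
tool_pos: [521.2, 15.9, 124.0]
ee_rot: [0.763, 0.646, 0.0, 0.0]
wrist_force: [-0.6, 0.9, -2.1]
opening: 0.537
grip_force: 30.0
```

Request:
servo_tool --motion '[0.03,0,0,0,0,0,0.08,0,0,0,0,0,0.14,0,0,0,0,0,0.2,0,0,0,0,0,0.26,0,0,0,0,0,0.32,0,0,0,0,0,0.38,0,0,0,0,0,0.44,0,0,0,0,0,0.5,0,0,0,0,0,0.56,0,0,0,0,0,0.62,0,0,0,0,0,0.68,0,0,0,0,0]'

```text
t: 6.77
tool_pos: [543.2, 151.7, 122.8]
ee_rot: [0.763, 0.646, -0.0, -0.0]
wrist_force: [0.0, -0.4, -1.7]
opening: 0.539
grip_force: 30.0
```

Request:
servo_tool --motion '[0.05,0,0,0,0,0,0.1,0,0,0,0,0,0.15,0,0,0,0,0,0.2,0,0,0,0,0,0.25,0,0,0,0,0,0.3,0,0,0,0,0,0.35,0,0,0,0,0,0.4,0,0,0,0,0,0.45,0,0,0,0,0,0.5,0,0,0,0,0,0.55,0,0,0,0,0,0.6,0,0,0,0,0]'

```text
t: 7.77
tool_pos: [562.9, 269.8, 122.8]
ee_rot: [0.763, 0.646, -0.0, -0.0]
wrist_force: [0.4, 0.5, -2.4]
opening: 0.537
grip_force: 30.0
```

```bash
python3 v.py
```

```text
7.7667 [562.882598   269.84930135 122.82157932] [ 0.7629  0.6465 -0.     -0.    ]
tcp in box [ 18.72155382 141.88511803]
wrist lid 88.43414975325715 ((533.3548583984375, 202.40640258789062), (108.55706787109375, 202.53070068359375), 80.48241424560547)
 block [125.883241   237.58478866] ((575.7868041992188, 281.074951171875), (45.17074966430664, 86.51771545410156), 80.78770446777344)
scene lid 88.96988371836107 ((522.6934204101562, 133.91250610351562), (248.62538146972656, 204.7671356201172), 80.48925018310547)
 dark [295. 190.] 13 [449.7  97.8 101.4] box [-64.7 -46.4]
 block [120.66382064 245.51690634] ((578.2861938476562, 277.50115966796875), (52.400054931640625, 83.59202575683594), 79.64656829833984)
 bar [457.2038564  142.42575865 127.02877584] 132.69957439838527 ((455.52789306640625, 141.89393615722656), (109.15882873535156, 13.107061386108398), 80.79072570800781)
side lid 89.33554394337284 ((519.8330078125, 133.05703735351562), (249.6957550048828, 206.09906005859375), 80.23753356933594)
 block [121.61220296 236.05898192] ((560.780029296875, 287.2073059082031), (104.61121368408203, 52.91635513305664), 0.478365957736969)
 bar [450.74019687 149.72211767 128.05066543] 134.02740271545838 ((450.90313720703125, 144.8703155517578), (118.7818374633789, 13.181100845336914), 80.5245132446289)
```

View pics/v_scene.png

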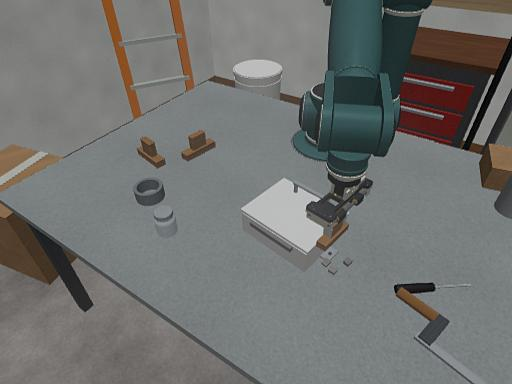

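The scene view shows the lid top bare. Chips lie on the bench at (348,262) and (333,271), and there may be a third near the foot at (330,254). I'll lift the block away and count them.

Request:
servo_tool --motion '[0,0,-0.15,0,0,0,0,0,-0.35,0,0,0,0,0,-0.5,0,0,0,-0.1,0,-0.5,0,0,0,-0.28,0.02,-0.5,0,0,0,-0.45,0.04,-0.5,0,0,0,-0.62,0.06,-0.5,0,0,0,-0.8,0.08,-0.5,0,0,0,-0.95,0.1,-0.5,0,0,0,-1,0.12,-0.5,0,0,0,-1,0.12,-0.5,0,0,0]'

```text
t: 8.83
tool_pos: [553.6, 65.1, 223.1]
ee_rot: [0.764, 0.645, 0.0, 0.0]
wrist_force: [-0.1, 0.7, -0.8]
opening: 0.539
grip_force: 30.0
```

Run:
```python
from h import *
a=np.deg2rad(-9.5);O=np.array([521,133])
R=np.array([[np.cos(a),-np.sin(a)],[np.sin(a),np.cos(a)]])
for n in("scene","side"):
    im,d,P=pts(n);B=(P[...,:2]-O)@R;Z=P[...,2]
    g=((im.max(2)<135)&(Z>4)&(Z<80)&(B[...,1]>122)&(B[...,1]<300)&(abs(B[...,0])<200)).astype(np.uint8)
    k,l,s,c=cv2.connectedComponentsWithStats(g)
    for i in range(1,k):
        if s[i,4]>8: print(n,c[i].round(),s[i,4],np.nanmedian(P[l==i],0).round(),np.median(B[l==i],0).round(),Z[l==i].max())
    if n=="scene": save("pics/c2.png",cv2.resize(im[170:290,230:380],None,fx=5,fy=5))
```

```text
scene [330. 253.] 12 [544. 269.   6.] [  1. 138.] 9.175062983278963
scene [326. 262.] 61 [583. 274.  10.] [ 37. 149.] 15.629066458511602
scene [347. 261.] 48 [549. 324.  10.] [ -4. 192.] 13.510548445192057
scene [332. 270.] 44 [597. 300.   9.] [ 48. 177.] 11.343250066614928
side [218. 265.] 27 [576. 278.  11.] [ 29. 153.] 16.13529223020771
side [210. 270.] 15 [587. 307.   9.] [ 37. 183.] 10.92010681913655
side [220. 279.] 35 [544. 325.   9.] [-10. 192.] 13.482912913771543
```

View pics/c2.png

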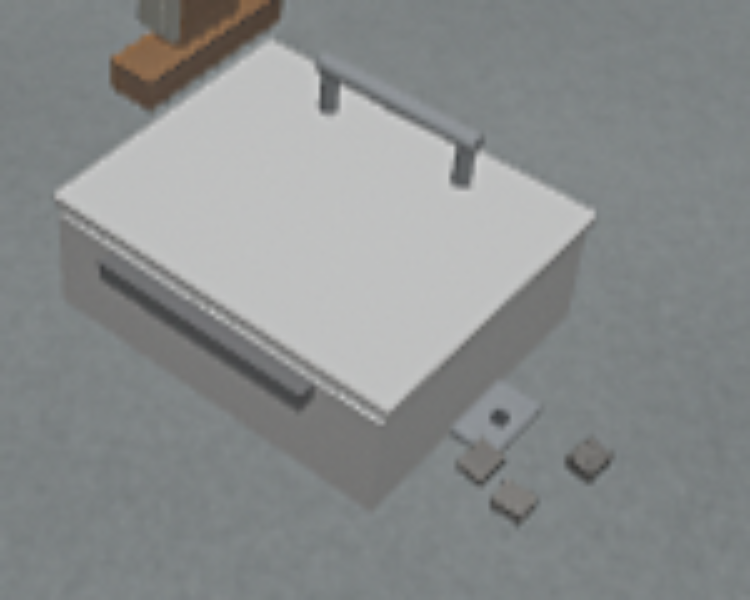

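The enlarged crop shows the lid clear and all three chips on the bench beside the foot, at (480,460), (513,500) and (588,458). Next I'll set the block down on open bench.

Request:
servo_tool --motion '[-0.1,0,0,0,0,0,-0.25,0,0,0,0,0,-0.42,0,0,0,0,0,-0.6,0,0,0,0,0,-0.78,0,0,0,0,0,-0.92,0,0,0,0,0,-1,0,0,0,0,0,-1,0,0,0,0,0]'

```text
t: 9.6
tool_pos: [520.6, -131.1, 222.7]
ee_rot: [0.763, 0.646, -0.0, 0.0]
wrist_force: [-0.1, 0.8, -1.7]
opening: 0.539
grip_force: 30.0
```

Request:
servo_tool --motion '[-0.15,0,0,0,0,0,-0.3,0,0.1,0,0,0,-0.34,0,0.25,0,0,0,-0.34,0,0.4,0,0,0,-0.34,0,0.55,0,0,0,-0.34,0,0.7,0,0,0,-0.34,0,0.82,0,0,0,-0.34,0,0.9,0,0,0,-0.34,0,0.94,0,0,0,-0.34,0,0.955,0,0,0,-0.34,0,0.96,0,0,0,-0.34,0,0.96,0,0,0]'

```text
t: 10.6
tool_pos: [510.3, -196.5, 31.8]
ee_rot: [0.763, 0.647, 0.0, 0.0]
wrist_force: [0.0, -0.6, -1.1]
opening: 0.536
grip_force: 30.0
```

Request:
servo_tool --motion '[0,0,0,0,0,0,0,0,0,0,0,0,0,0,0,0,0,0]'

```text
t: 10.85
tool_pos: [509.9, -196.9, 31.6]
ee_rot: [0.763, 0.646, 0.0, 0.0]
wrist_force: [0.0, -0.1, -1.6]
opening: 0.538
grip_force: 30.0
```

Still carrying about 1.6 N, so it is roughly 1 mm up. I'll lower slightly and then release.

Request:
servo_tool --motion '[0,0,0.003,0,0,0,0,0,0.006,0,0,0,0,0,0.006,0,0,0]'

```text
t: 11.1
tool_pos: [509.8, -196.9, 30.3]
ee_rot: [0.763, 0.646, 0.0, 0.0]
wrist_force: [-2.2, 0.6, 5.5]
opening: 0.536
grip_force: 30.0
```

Request:
servo_tool --motion '[0,0,0,0,0,0,0,0,0,0,0,0,0,0,0,0,0,0,0,0,0,0,0,0,0,0,0,0,0,0,0,0,0,0,0,0,0,0,0,0,0,0,0,0,0,0,0,0,0,0,0,0,0,0]' --fingers -1

```text
t: 11.85
tool_pos: [509.6, -196.7, 29.7]
ee_rot: [0.763, 0.646, -0.0, 0.0]
wrist_force: [1.1, -0.4, 0.1]
opening: 0.999
grip_force: 0.0
```

Request:
servo_tool --motion '[0,0,-0.1,0,0,0,0,0,-0.3,0,0,0,0,0,-0.5,0,0,0,0,0,-0.7,0,0,0,0,0,-0.88,0,0,0,0.1,0,-0.95,0,0,0,0.28,0,-0.95,0,0,0,0.45,0,-0.95,0,0,0,0.62,0,-0.95,0,0,0,0.8,0,-0.95,0,0,0,0.95,0,-0.95,0,0,0,1,0,-0.95,0,0,0]'

```text
t: 12.85
tool_pos: [542.6, 3.9, 219.7]
ee_rot: [0.762, 0.647, 0.0, -0.0]
wrist_force: [0.5, -0.4, -0.1]
opening: 1.001
grip_force: 0.0
```

```bash
python3 w.py; python3 v.py; cp pics/v_side.png pics/v3_side.png
```

```text
12.85 [542.58987138   3.85969282 219.71017019] [[0.162, 0.987, 0.0], [0.987, -0.162, 0.001], [0.001, 0.0, -1.0]]
[555.17303228  82.63011466 384.36539697]
[256. 323.] 466 65.1 ((509.2434387207031, -196.17459106445312), (19.465702056884766, 48.6325798034668), 80.15850067138672)
12.9 [542.65493719   3.69360571 219.59026659] [ 7.620e-01  6.475e-01  2.000e-04 -3.000e-04]
tcp in box [  42.69966356 -123.95893934]
wrist lid 88.6683061565306 ((515.7218627929688, 94.6828384399414), (169.08755493164062, 203.6459503173828), 80.80632019042969)
 dark [145. 110.] 67 [450.9  94.2 100.4] box [-62.9 -49.7]
 block [311.69407543 334.49426488] ((551.7884521484375, 17.517276763916016), (42.42563247680664, 113.45375061035156), 80.19800567626953)
 bar [454.05367132 134.48170765 127.60512733] 132.10299819384463 ((452.1770935058594, 132.9170684814453), (92.61294555664062, 13.88759708404541), 80.55793762207031)
scene lid 88.9618935136491 ((522.6510620117188, 133.4439239501953), (249.0172882080078, 205.58612060546875), 80.65677642822266)
 dark [295. 190.] 13 [449.7  97.2  99.9] box [-63.8 -46.8]
 dark [322. 205.] 15 [467.1 196.  100.7] box [-63.6  53.3]
 block [313.61082044 336.29409538] ((558.654541015625, 7.226264953613281), (53.82330322265625, 126.65129089355469), 82.32178497314453)
 bar [457.92812349 147.74724026 126.81952544] 132.8857244856125 ((455.6076965332031, 145.70941162109375), (115.3472671508789, 14.562692642211914), 80.45270538330078)
side lid 89.34703176828566 ((519.6150512695312, 133.63467407226562), (250.43092346191406, 205.71890258789062), 80.55077362060547)
 block [322.81109539 335.85342867] ((550.054443359375, 9.781641006469727), (128.7620849609375, 21.255144119262695), 5.9389824867248535)
 bar [450.53834621 149.14870838 128.01659468] 134.42609346312975 ((450.9483337402344, 145.5408477783203), (116.71334075927734, 14.157584190368652), 80.07740783691406)
```

View pics/v3_side.png

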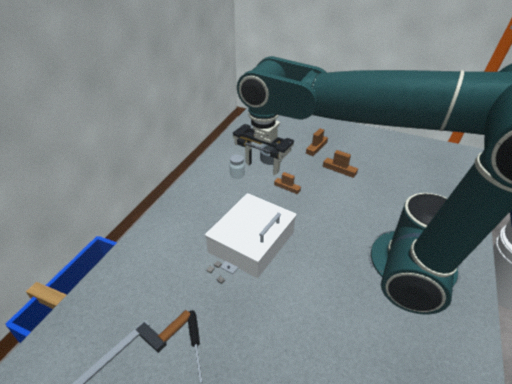

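The side view shows the scraper standing upright at (287,184), the bare box, the chips on the bench around (215,270), and the bystanders unmoved. Now the bar, whose middle is at about (454,144.5).

Request:
servo_tool --motion '[0.15,-0.13,0,0,0,0,0.3,-0.26,0,0,0,0,0.45,-0.4,0,0,0,0,0.58,-0.51,0,0,0,0,0.622,-0.551,0.05,0,0,0,0.622,-0.551,0.2,0,0,0,0.622,-0.551,0.35,0,0,0,0.622,-0.551,0.48,0,0,0,0.622,-0.551,0.55,0,0,0,0.622,-0.551,0.573,0,0,0,0.622,-0.551,0.573,0,0,0]'

```text
t: 13.97
tool_pos: [454.0, 140.2, 104.1]
ee_rot: [0.763, 0.646, -0.001, -0.0]
wrist_force: [-0.5, 1.5, 0.2]
opening: 1.003
grip_force: 0.0
```

Request:
servo_tool --motion '[0,0,0,0,0,0,0,0,0,0,0,0,0,0,0,0,0,0,0,0,0,0,0,0,0,0,0,0,0,0,0,0,0,0,0,0,0,0,0,0,0,0,0,0,0,0,0,0,0,0,0,0,0,0,0,0,0,0,0,0,0,0,0,0,0,0,0,0,0,0,0,0]' --fingers 1 --grip_force 55

```text
t: 14.97
tool_pos: [454.2, 141.4, 105.1]
ee_rot: [0.763, 0.646, 0.0, 0.0]
wrist_force: [0.7, -0.0, -0.0]
opening: 0.189
grip_force: 0.0
```

Request:
servo_tool --motion '[0,0,0,0,0,0,0,0,0,0,0,0,0,0,0,0,0,0,0,0,0,0,0,0,0,0,0,0,0,0]'

```text
t: 15.38
tool_pos: [453.2, 141.5, 104.9]
ee_rot: [0.763, 0.647, -0.001, -0.001]
wrist_force: [-8.4, 0.6, 3.6]
opening: 0.133
grip_force: 55.0
```

Request:
servo_tool --motion '[0,0.001,-0.008,0.006,0,0,0,0.003,-0.017,0.013,0,0,0,0.004,-0.025,0.019,0,0,0,0.006,-0.034,0.026,0,0,0,0.008,-0.042,0.032,0,0,0,0.008,-0.042,0.032,0,0,0,0.008,-0.042,0.032,0,0]'

```text
t: 15.97
tool_pos: [454.2, 141.2, 111.8]
ee_rot: [0.763, 0.646, -0.018, -0.021]
wrist_force: [-8.5, 3.3, -7.7]
opening: 0.137
grip_force: 55.0
```

```bash
cat > l.py <<'E'
from h import *
s=arm.read_state();print(s['t'],s['tool_pos'],s['wrist_force'],s['opening'],s['grip_force'],s['ee_rot'].round(3))
a=np.deg2rad(-9.5);O=np.array([521,133])
R=np.array([[np.cos(a),-np.sin(a)],[np.sin(a),np.cos(a)]])
for n in("scene","side"):
    im,d,P=pts(n);save(f"pics/l_{n}.png",im);B=(P[...,:2]-O)@R;Z=P[...,2];hsv=cv2.cvtColor(im,cv2.COLOR_RGB2HSV)
    m=(Z>80)&(Z<160)&(hsv[...,1]<40)&(im.min(2)>150)&(abs(B[...,0]-10)<60)&(abs(B[...,1])<105)
    print(n,m.sum(),"slope",np.arctan(-np.polyfit(B[m][:,0],Z[m],1)[0]))
E
python3 l.py
```

```text
15.9667 [454.17102475 141.16582973 111.79344409] [-8.54704861  3.33296209 -7.72675625] 0.136535311076034 54.9969881772995 [ 0.763  0.646 -0.018 -0.021]
scene 2121 slope 0.04026287986289401
side 1243 slope 0.04798934344218718
```

The seal has let go with the lid at about 0.045 rad. I'll continue along the hinge arc.

Request:
servo_tool --motion '[0,0.001,-0.01,0.008,0,0,0,0.003,-0.022,0.017,0,0,0,0.006,-0.035,0.027,0,0,0,0.009,-0.048,0.037,0,0,0,0.012,-0.061,0.047,0,0,0,0.015,-0.074,0.057,0,0,0,0.019,-0.087,0.067,0,0,0,0.022,-0.098,0.075,0,0,0,0.024,-0.105,0.08,0,0,0,0.025,-0.109,0.083,0,0,0,0.025,-0.109,0.083,0,0,0,0.025,-0.109,0.083,0,0]'

```text
t: 17.07
tool_pos: [460.6, 140.1, 134.8]
ee_rot: [0.76, 0.644, -0.06, -0.07]
wrist_force: [-12.0, 0.9, 0.3]
opening: 0.132
grip_force: 55.0
```

Request:
servo_tool --motion '[0,0,0,0,0,0,0,0,0,0,0,0,0,0,0,0,0,0,0,0,0,0,0,0,0,0,0,0,0,0,0,0,0,0,0,0]'

```text
t: 17.57
tool_pos: [460.6, 140.1, 134.9]
ee_rot: [0.76, 0.644, -0.06, -0.07]
wrist_force: [-12.4, 0.8, -1.0]
opening: 0.138
grip_force: 55.0
```

```bash
python3 l.py;python3 l.py
```

```text
17.5667 [460.64051261 140.12128198 134.86680964] [-12.44743992   0.82165034  -0.97520514] 0.13819611701351864 54.999019503593445 [ 0.76   0.644 -0.06  -0.07 ]
scene 2343 slope 0.17888612607818286
side 1090 slope 0.18396314302067676
17.6667 [460.64701126 140.10747101 134.86886051] [-12.79641335   1.03978127  -0.66823307] 0.1367703661889385 54.9990051984787 [ 0.76   0.644 -0.06  -0.07 ]
scene 2338 slope 0.1790059699549144
side 1090 slope 0.1844310012442334
```

View pics/l_side.png

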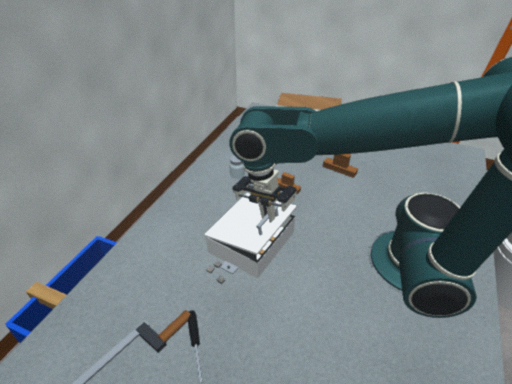

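The side view shows the lid held ajar at the bar (262,222), with both cameras giving a steady 0.18 rad (about 36 mm). The chips are on the bench near (215,270) and the scraper is upright at (288,180).

```bash
python3 -c "
from h import *
print(arm.hand_in())"
```

```text
the job is handed in; nothing more can be done
None
```

I handed the job in at about 17.7 s; no verdict came back. All three chips are on the bench, the scraper is standing upright, and the gripper is holding the lid still at about 0.18 rad, a front gap of roughly 36 mm.

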